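Lock the pastry slab's levelling screw and ease the wedge out

TASK

The marble pastry slab has just been levelled: its front is still propped on the wooden wedge, a little above the foot of its levelling screw. First run the bar-handled locknut on the screw down (clockwise seen from above) until it is tight against the slab's steel flange. Then work the wedge straight back out from under the slab in small slow tugs of about a centimetre, pausing after each so that the slab settles gently onto its screw foot without being dragged, and when it is clear lay the wedge on its base in the wooden tray; disturb nothing else.

Things in the scene. Friction and masses are not known exactly. Their poses are not given: they have to be found in the camera images.
- slab: White marble slab, 240 (x) x 300 (y) x 24 mm, about 3 kg, loose. Origin: centre of its underside; x runs from its front edge (by the robot) to its back, z up. Stands on two rubber feet 16 mm high near its back; its front edge is propped about 8 mm high by the wedge (it leans back 2.5 degrees). Level, its underside is 16 mm and its top 40 mm above the worktop. A brass bubble level sits back right.
- slab_foot (a point): Centre of the underside of the levelling screw's round steel foot (30 mm across), under the slab midway between its sides, 30 mm behind the front edge: about 7 mm above the worktop at the start, on it when the slab is down. The screw (10 mm rod, does not turn) passes up through a steel flange on the slab's top, 42 mm across and 3 mm high, and ends about 40 mm above the slab's top.
- slab_front (a point): Midpoint of the slab's lower front edge, axes as the slab's.
- lock_nut (a joint): Turn of the dark steel locknut on the levelling screw above the flange, rad, growing clockwise seen from above; starts between 0 and 2.2 and stops hard at 3.4, tight on the flange. It sinks 3 mm a turn, at most 1.6 mm in all; friction about 0.06 N m; it stays where it is left. Let go and take a new hold after a quarter turn or so.
- nut_bar (a point): On the locknut's axis, 26 mm above the nut's underside; turns with the nut. The nut's upright bar handle is 50 mm long (this point's x), 14 mm thick (y: grip across it), from 5 to 31 mm above the nut's underside (its top is 5 mm above this point); under it a round collar 24 mm across. The slab's top is 29 to 31 mm below this point; the rod's end stands 4 to 6 mm above the bar's top.
- wedge: Wooden wedge, 140 (x) x 34 (y) mm, flat base, top falling evenly from 38 mm high at the thick end (-x, toward the robot) to 10 mm at the thin end; 90 g. Origin: centre of its base. Lies along the slab's x (within 0.05 rad), 52 to 88 mm left of its middle, thin half under its front edge, 70 mm standing out. 8 to 20 N draw it; the slab is down after about 40 mm, the wedge clear after about 80.
- wedge_tail (a point): Point to grip the wedge: 47 mm from its middle toward the thick end, 20 mm above its base, where it is 34 mm wide between upright sides.
- tray: Fixed shallow wooden tray, 210 (x) x 130 (y) x 34 mm high outside, walls 7 mm thick, floor 13 mm thick, with a small brass handle outside each short end; left or right of the slab. Origin: centre of its underside.
- tray_floor (a point): Centre of the tray's inner floor (196 x 116 mm), 13 mm above the worktop, axes as the tray's.
- mug: Small dark blue mug, 59 x 84 x 53 mm, right of the work near the front. Bystander. Origin: underside.
- glass: Small clear glass, 51 mm across, 58 mm high, front left. Bystander. Origin: underside.
- tin_flat: Flat round tin, 86 mm across, 40 mm high, on the other side of the slab from the tray. Bystander. Origin: underside.
- pepper_mill: Turned dark wooden pepper mill, 58 mm across, 150 mm high, left and behind. Bystander. Origin: underside.
Mind the look-alikes: they are no part of the job. There is more than one size of the wedge; the one meant has the size given above.

How it is judged:
By the outcome, as a careful person would: the job done as asked, in the order asked, and still so for the second after the job is handed in, with the robot touching nothing.
It also fails if it takes over 72 s, if anything falls off the work surface, if the arm or the gripper's body presses on something with over 40 N, if the wrist force passes 120 N, or if a joint passes its speed limit or range.

ROBOT

A 6-joint arm with a two-finger parallel gripper is mounted at the origin on a cart in front of the work surface, level with it; the furniture and walls round the work are solid. World frame = base frame: x ahead of the robot, y to its left, z up, the work surface at z = 0. Lengths are in mm, angles in degrees, forces in N, time in s.
With the tool pointing down it reaches from about 300 to 1000 mm from the base axis. Payload 5.1 kg.
Tool frame: the origin (TCP) lies on the mounting face of the last link; the fingertips stand 190 mm ahead of it and the grasp point (between the pads) lies 171 mm ahead of it; z points along the fingers, y is the line along which they close (so a half turn about z gives the same grasp; the last joint's range is limited). The gripper opens to 95 mm and grips with 3 to 60 N. Pads are 20 mm wide; open, the fingers measure 119 mm over their backs; the gripper's body (75 mm by 180 mm) begins 59 mm behind the grasp point.
Start: joints at [-77.441, 7.093, 94.555, -0, 78.352, -4.733], TCP at [193.173, -620.621, 404.756] pointing down, gripper open.
Joint ranges: [-149.61, 149.61], [-58.7, 133.49], [1.44, 155.28], [-77.14, 257.14], [18.33, 153.61], [-166.67, 166.67]. Speed limits (degrees/s): [147.25, 147.25, 180, 180, 180, 180].

INTERFACE

Orientations are given as a 3x3 rotation matrix whose columns are the frame's x, y, z axes.
In Python, from rig import ctrl gives the robot as it stands.
- The arm moves only by the tool send_rows, never from a script. Its argument "commands" is a list of rows, each a list of 5 numbers: the shift along the tool's x, y, z in m, then the turn about the tool's z in degrees, then the finger opening in m, from 0 to 0.0951. A call has 1 to 20 rows; each row is the pose to reach, as a shift and turn from the pose commanded when the call began, along the tool's axes at that moment; what a row does not reach only later rows make up. A row lasts 1/12 s, in which the tool goes at most 41.7 mm and 7.16 degrees, less where a joint would pass 70% of its speed; a pose out of reach is approached as far as the arm can. A call with a gripper value outside its range is refused whole. The fingers move at their own pace and stop on an object; the grip force is fixed at half the most. Time passes only in rows, so rows that repeat a pose let the fingers close. It gives the time, the measured TCP pose, the force, the opening and the grip force at its end, in the units of the state.
- ctrl.state(): the state, without advancing time (a new reading comes with each control period).
- ctrl.grab_frame(name): name is "side" or "top" or "wrist"; returns (picture, depth): 420x560x3 uint8, blue, green, red; 420x560 float32, mm along the optical axis (not along the pixel's ray), 0 where there is no reading.
- ctrl.camera_info(name): a dict with "fx", "fy", "cx", "cy" (pixels), "k1" (the pictures are not rectified: a ray, as slopes to the right and down, at radius r is drawn at 1 + k1 r^2 times it, then the intrinsics apply), "cam_to_world" (4x4, takes a point from camera to world coordinates). Camera axes: x right, y up, looking along -z (the intrinsics and any distortion apply to the point x, -y, -z); pixel columns grow to the right and rows downward; lengths in mm; the calibration is good to about 2 mm. A picture is of the moment at which its call begins: read the wrist's pose just before it. camera_info takes no time and is no camera call; for the wrist camera it gives the pose at the moment of the call.
- ctrl.job_done(): hands the job in; it is judged then, once.
The state is a dict: "clock": time; "joints": joint angles; "joint_velocities": joint speeds; "joint_efforts": joint torques, N m; "position": TCP position; "tool_rot": TCP orientation; "ft_force": force on the tool from outside, world axes, zero at the start; "torque": the same for the moment, N m; "opening": finger opening in mm; "gripper_force": force on a finger pad.
Only numpy, scipy, OpenCV 4.12 (cv2) and the standard library are available. Lean on these libraries where they do the work, as an engineer would, in place of code of your own. Each camera call takes 0.05 s, during which the arm holds its last target. There are 200 camera calls.

## Working session

There is one attempt and no reset: what is moved stays moved. The work goes in short steps, Python scripts to look and compute and a tool call to move; the robot and the scene stay as the last step left them, time stands still between calls to the robot, and variables do not carry over. Pictures are saved under pics/ and viewed, at most 10 in all, crops included, and the job is handed in when it is done.

Besides the shell and the picture viewer there is one more tool, called as name(argument=value, ...), one argument or row to a line, values as JSON. send_rows: Moves the arm, as the interface text tells. Its arguments: {"type":"object","properties":{"commands":{"type":"array"}},"required":["commands"]}

```bash
mkdir -p pics
cat > h.py <<'E'
import numpy as np, cv2
from rig import ctrl
def snap(n,f):
    info=ctrl.camera_info(n); im,d=ctrl.grab_frame(n); cv2.imwrite(f'pics/{f}.png',im); np.savez(f'pics/{f}.npz',d=d,**{k:np.array(v) for k,v in info.items()}); return im,d,info
def load(f): 
    z=np.load(f'pics/{f}.npz'); return cv2.imread(f'pics/{f}.png'),z['d'],z
def ray(i,u,v):
    K=np.array([[i['fx'],0,i['cx']],[0,i['fy'],i['cy']],[0,0,1]],float)
    x,y=cv2.undistortPoints(np.array([[[u,v]]],float),K,np.array([float(i['k1']),0,0,0]))[0,0]
    return x,y
def pt(d,i,u,v,r=1):
    w=d[int(v)-r:int(v)+r+1,int(u)-r:int(u)+r+1]; z=np.median(w[w>0]); x,y=ray(i,u,v)
    return (np.array(i['cam_to_world'])@[x*z,-y*z,-z,1])[:3]
def ptz(i,u,v,h):
    T=np.array(i['cam_to_world']); x,y=ray(i,u,v); r=T[:3,:3]@[x,-y,-1]; o=T[:3,3]; return o+r*(h-o[2])/r[2]
E
python3 - <<'E'
from h import *
a=snap('top','t0')[0]; b=snap('side','s0')[0]
cv2.imwrite('pics/both.png',cv2.resize(a,(800,600)))
print(ctrl.camera_info('top')['cam_to_world'],ctrl.camera_info('side')['cam_to_world'])
E
```

```text
[[ 6.44383328e-03  9.97931701e-01 -6.39593365e-02  4.63253704e+02]
 [-9.99925792e-01  7.09157753e-03  9.90558960e-03  6.52203188e+01]
 [ 1.03386745e-02  6.38907602e-02  9.97903343e-01  1.49778395e+03]
 [ 0.00000000e+00  0.00000000e+00  0.00000000e+00  1.00000000e+00]] [[ 9.64130520e-01 -2.34850736e-01  1.23682947e-01  7.49649535e+02]
 [ 2.65414313e-01  8.57849093e-01 -4.40057014e-01 -5.63462419e+02]
 [-2.75358988e-03  4.57099622e-01  8.89411240e-01  1.31592452e+03]
 [ 0.00000000e+00  0.00000000e+00  0.00000000e+00  1.00000000e+00]]
```

View pics/both.png

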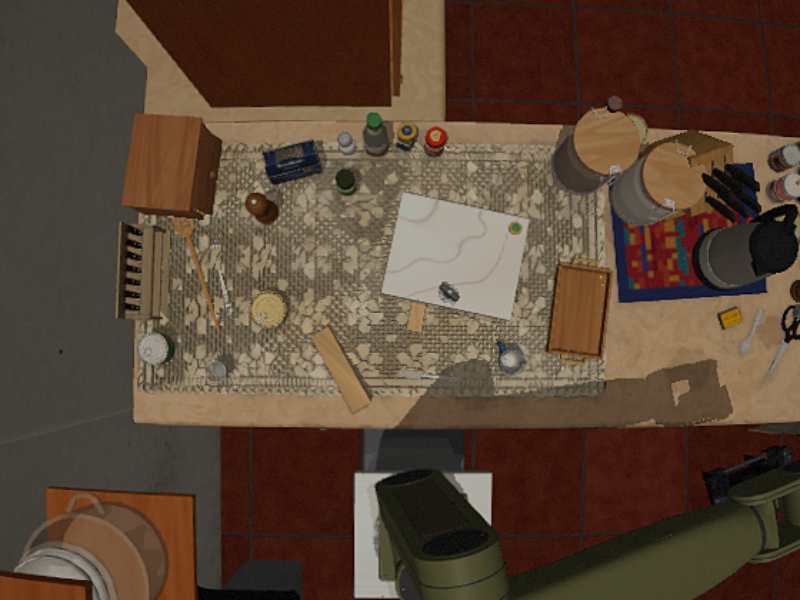

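View pics/s0.png

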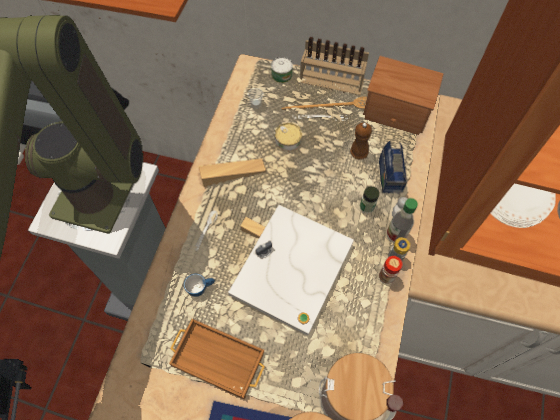

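Top picture: the slab is at about (455,255), with the nut at (449,291) and a wedge standing out from its front edge at (416,317). The tray is at (579,311) and the mug at (510,358).

Wedge candidates are the small one under the slab (416,317) and the big free one (341,367). I choose the one under the slab. Tray: only (579,311). Next is a close crop.

Run:
```python
from h import *
a,d,i=load('t0'); b,ds,j=load('s0')
c1=cv2.resize(a[120:270,255:430],(700,600),interpolation=cv2.INTER_CUBIC)
cv2.imwrite('pics/c1.png',c1)
s=1/1.42857
for n,u,v in [('FL',382,293),('FR',513,320),('BL',404,194),('BR',529,216)]: print(n,ptz(i,u*s,v*s,45),pt(d,i,u*s,v*s))
for n,u,v in [('nut',449,291),('wedge',416,317),('big',341,367),('mug',510,358),('tin',268,309)]: print(n,pt(d,i,u*s,v*s))
for n,u,v in [('tA',558,262),('tB',609,268),('tC',600,359),('tD',548,354)]: print(n,ptz(i,u*s,v*s,34))
```

```text
FL [563.80455137  97.0461864   45.        ] [566.57231583  97.92222581   5.01064234]
FR [ 504.72242931 -199.59310548   45.        ] [ 505.81687021 -206.58205062    6.65818495]
BL [790.98592127  48.87837399  45.        ] [792.5401052   48.80087661  38.11055381]
BR [ 743.46226565 -238.41713736   45.        ] [ 750.83810197 -246.40968465    6.75885352]
nut [566.78988034 -51.17006573  80.97941069]
wedge [510.69317957  19.68344361  30.78179767]
big [396.13273164 188.96898344  29.97389644]
mug [ 417.76315224 -199.31380708    7.54811616]
tin [526.16297164 356.65616052  35.33471347]
tA [ 639.19716311 -307.39371145   34.        ]
tB [ 626.68328277 -428.63384902   34.        ]
tC [ 416.05111696 -404.7225687    34.        ]
tD [ 427.71538137 -282.44925441   34.        ]
```

View pics/c1.png

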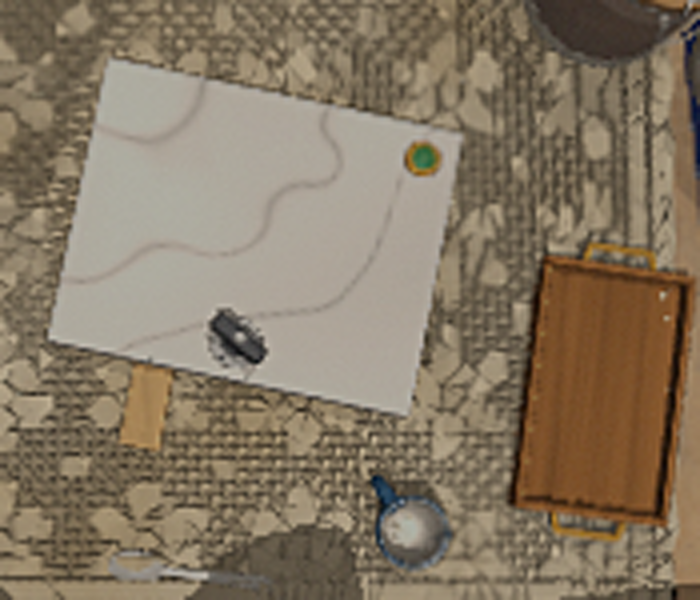

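The crop shows the nut bar running from (212,315) to (265,355) with the rod at (238,337). The small wedge, which has the right size, sticks out at (147,405), and the tray is empty. Now I'll work out the hover move above the nut.

```bash
cat >> h.py <<'E'
def to(x,y,z,yaw):
    "grasp point target (world), yaw of tool x axis -> shift in m along tool axes, turn"
    s=ctrl.state(); R=np.array(s['tool_rot']); p=np.array(s['position'])
    g=p+171*R[:,2]; y0=np.degrees(np.arctan2(R[1,0],R[0,0]))
    t=-(yaw-y0)  # tool z down
    t=(t+180)%360-180
    print('shift m',np.round(R.T@(np.array([x,y,z])-g)/1000,4),'turn',round(t,1),'yaw0',round(y0,2),'g',g.round(1),'j',np.round(s['joints'],1),'F',np.round(s['ft_force'],1),'open',s['opening'],s['gripper_force'],'t',s['clock'])
E
python3 - <<'E'
from h import *
a,d,i=load('t0')
f=lambda u,v,h:ptz(i,255+u/4,120+v/4,h)[:2].round(1)
print('bar',f(212,315,80),f(265,355,80),'rod',f(238,337,88))
print('wedge',f(120,443,38),f(158,449,38),f(133,362,22),f(171,369,22))
s=ctrl.state();print(np.round(s['tool_rot'],3)); print(ctrl.camera_info('wrist'))
to(540,-49,280,53)
E
```

```text
bar [582.3 -31.3] [551.1 -73.2] rod [564.6 -51.2]
wedge [481.8  39.8] [477.1   9.1] [548.2  29.3] [542.7  -1.8]
[[ 0.955  0.297 -0.   ]
 [ 0.297 -0.955  0.002]
 [ 0.    -0.002 -1.   ]]
{'fx': 326.0223969988244, 'fy': 326.0223969988244, 'cx': 279.3121918890127, 'cy': 207.31283085250354, 'k1': -0.07023652624411467, 'cam_to_world': array([[ 2.96696385e-01,  9.20628525e-01,  2.53799872e-01,
         2.64107067e+02],
       [-9.54971676e-01,  2.86191776e-01,  7.82519360e-02,
        -5.98011577e+02],
       [-5.94471593e-04, -2.65588755e-01,  9.64086230e-01,
         3.82443500e+02],
       [ 0.00000000e+00,  0.00000000e+00,  0.00000000e+00,
         1.00000000e+00]])}
shift m [ 0.501  -0.4422 -0.0465] turn -35.7 yaw0 17.29 g [ 193.  -620.1  232.6] j [-77.4   7.1  94.6  -0.   78.4  -4.7] F [-0.5  0.5  0. ] open 94.6859212579524 0.0 t 0.1
```

send_rows(
  commands=[
    [0.525,-0.433,0,-36,0.095],
    [0.525,-0.433,0,-36,0.095],
    [0.525,-0.433,0,-36,0.095],
    [0.525,-0.433,0,-36,0.095],
    [0.525,-0.433,0,-36,0.095],
    [0.525,-0.433,0,-36,0.095],
    [0.525,-0.433,0,-36,0.095],
    [0.525,-0.433,0,-36,0.095],
    [0.525,-0.433,0,-36,0.095],
    [0.525,-0.433,0,-36,0.095],
    [0.525,-0.433,0,-36,0.095],
    [0.525,-0.433,0,-36,0.095],
    [0.525,-0.433,0,-36,0.095],
    [0.525,-0.433,0.06,-36,0.095],
    [0.525,-0.433,0.06,-36,0.095],
    [0.525,-0.433,0.06,-36,0.095],
    [0.525,-0.433,0.06,-36,0.095],
    [0.525,-0.433,0.06,-36,0.095],
    [0.525,-0.433,0.06,-36,0.095],
    [0.525,-0.433,0.06,-36,0.095],
  ],
)

```text
clock: 1.77
position: [565.6, -51.5, 344.8]
tool_rot: [[0.598, 0.802, -0.0], [0.802, -0.598, -0.0], [-0.001, -0.0, -1.0]]
ft_force: [-0.8, -0.8, -0.1]
opening: 94.9
gripper_force: 0.0
```

Run:
```python
from h import *
to(566,-51,78,53)
a,d,i=snap('wrist','w0');
```

```text
shift m [0.0008 0.0001 0.0958] turn 0.3 yaw0 53.3 g [565.5 -51.5 173.8] j [-10.6  -0.6 108.5  -0.   72.1  26.1] F [-0.8 -0.8 -0.1] open 94.92703932801517 0.0 t 1.7667
```

View pics/w0.png

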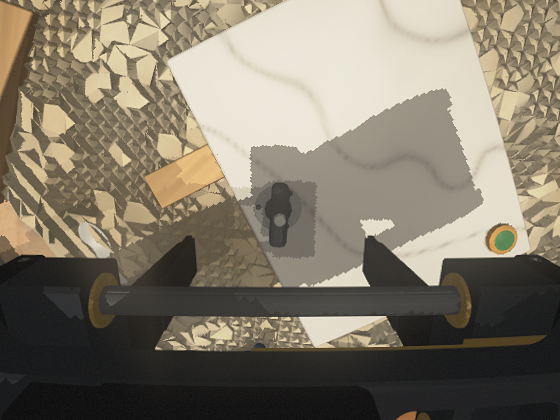

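The wrist view shows the bar from (282,185) to (278,245) with the rod at (279,219), and the wedge protruding at (144,177)–(225,177). The slab's front left corner is at (169,60) and its front right corner at (316,347).

Run:
```python
from h import *
a,d,i=load('w0')
A=ptz(i,282,188,83);B=ptz(i,278,243,83);print('bar',A,B,np.degrees(np.arctan2(*(A-B)[1::-1])))
print('rod',ptz(i,279,219,88),pt(d,i,279,219),'bar d',pt(d,i,281,200),pt(d,i,278,237))
print('slab',pt(d,i,230,150),pt(d,i,330,200),'FL',ptz(i,169,60,48),'FR',ptz(i,316,347,48))
print('wedge',ptz(i,144,177,38),ptz(i,163,208,38),ptz(i,213,145,24),ptz(i,225,177,24), pt(d,i,160,190),pt(d,i,208,168))
```

```text
bar [580.8335211  -34.09793391  83.        ] [551.84573415 -67.81630249  83.        ] 49.3142482154077
rod [565.32374852 -51.09456191  88.        ] [564.9143285  -51.64046678  85.83921157] bar d [574.13515358 -41.86749643  79.40769098] [554.40374547 -64.38486873  80.95056822]
slab [560.77336149  12.0256032   46.2689737 ] [603.73352122 -75.09749069  44.06745003] FL [566.80387776  97.2871966   48.        ] FR [ 506.44675315 -192.42330917   48.        ]
wedge [482.31960872  40.27728093  38.        ] [476.81731846   8.34730811  38.        ] [547.25689116  25.1858481   24.        ] [537.39998399  -4.32530004  24.        ] [484.68115079  22.73592125  34.97660844] [530.73687128  11.70027633  26.45091613]
```

send_rows(
  commands=[
    [0,0,0.03,2,0.045],
    [0,0,0.06,2,0.045],
    [0,0,0.08,2,0.045],
    [0,0,0.09,2,0.045],
    [0,0,0.098,2,0.045],
    [0,0,0.098,2,0.045],
    [0,0,0.098,2,0.03],
    [0,0,0.098,2,0.0],
    [0,0,0.098,2,0.0],
    [0,0,0.098,2,0.0],
    [0,0,0.098,2,0.0],
    [0,0,0.098,2,0.0],
  ],
)

```text
clock: 2.82
position: [565.9, -51.1, 247.3]
tool_rot: [[0.625, 0.78, 0.001], [0.78, -0.625, -0.0], [0.0, 0.001, -1.0]]
ft_force: [-0.4, -0.5, -0.3]
opening: 20.1
gripper_force: 0.0
```

Run:
```python
from h import *
to(565.3,-51.3,76,50)
print(ctrl.state()['torque'])
```

```text
shift m [-0.0006 -0.0005  0.0003] turn 1.3 yaw0 51.3 g [566.1 -51.1  76.3] j [-10.6   5.5 112.4   0.   62.1  28.1] F [-0.4 -0.5 -0.3] open 20.137752854379062 0.0 t 2.8167
[-0.03092457 -0.08687538  0.00085291]
```

send_rows(
  commands=[
    [0,0,0,0,0],
    [0,0,0,0,0],
    [0,0,0,0,0],
    [0,0,0,0,0],
    [0,0,0,6,0],
    [0,0,0,12,0],
    [0,0,0,18,0],
    [0,0,0,24,0],
    [0,0,0,30,0],
    [0,0,0,36,0],
    [0,0,0.0005,42,0],
    [0,0,0.0005,48,0],
    [0,0,0.0005,54,0],
    [0,0,0.0005,60,0],
    [0,0,0.0005,66,0],
    [0,0,0.0005,72,0],
    [0,0,0.0007,78,0],
    [0,0,0.0007,84,0],
    [0,0,0.0007,90,0],
    [0,0,0.0007,90,0],
  ],
)

```text
clock: 4.48
position: [566.0, -52.5, 246.4]
tool_rot: [[0.781, -0.624, 0.001], [-0.624, -0.781, -0.006], [0.005, 0.004, -1.0]]
ft_force: [-1.4, -6.9, 2.4]
opening: 16.5
gripper_force: 34.4
```

Run:
```python
from h import *
to(565.3,-51.3,76,50)
print(ctrl.state()['torque'])
```

```text
shift m [-0.0021 -0.0012 -0.0006] turn -88.6 yaw0 -38.64 g [566.2 -53.5  75.4] j [-10.7   5.6 112.4  -0.4  61.9 118.2] F [-1.4 -6.9  2.4] open 16.548399299772537 34.40682792104781 t 4.4833
[-1.0634921   0.40293708  0.99636204]
```

send_rows(
  commands=[
    [0,0,0,-4,0],
    [0,0,0,-4,0.03],
    [0,0,0,-4,0.045],
    [0,0,0,-4,0.045],
    [0,0,0,-4,0.045],
    [0,0,-0.02,-4,0.045],
    [0,0,-0.05,-4,0.045],
    [0,0,-0.08,-4,0.045],
    [0,0,-0.1,-4,0.045],
    [0,0,-0.1,-4,0.045],
    [0,0,-0.1,-4,0.045],
  ],
)

```text
clock: 5.4
position: [566.1, -51.0, 347.5]
tool_rot: [[0.822, -0.569, 0.003], [-0.569, -0.822, -0.001], [0.003, -0.001, -1.0]]
ft_force: [-0.5, 1.0, -0.3]
opening: 45.0
gripper_force: 0.0
```

Run:
```python
from h import *
to(565.3,-51.3,76,50)
print(ctrl.state()['torque'])
a,d,i=snap('wrist','w1')
```

```text
shift m [-0.0013  0.0011  0.1005] turn -84.7 yaw0 -34.7 g [566.7 -51.1 176.5] j [-10.6  -0.8 108.4   0.   72.2 114.1] F [-0.5  1.  -0.3] open 44.96612264743745 0.0 t 5.4
[0.06251402 0.02385098 0.04547561]
```

View pics/w1.png

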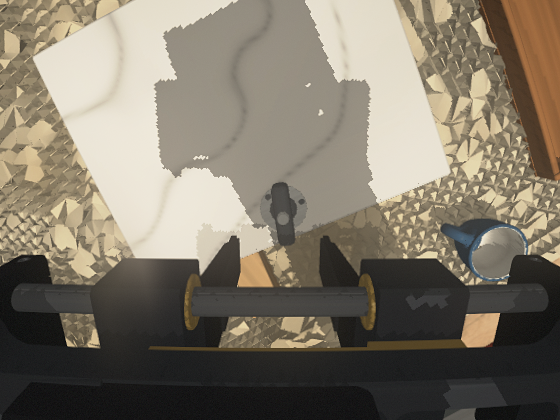

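The bar now runs (279,185)–(287,243), slightly off the tool axis. The slab's front right corner is at (448,174) and the back left corner at (34,60).

Run:
```python
from h import *
a,d,i=load('w1')
A=ptz(i,279,187,82);B=ptz(i,287,242,82);print('bar',A,B,np.degrees(np.arctan2(*(A-B)[1::-1])))
print('rod',ptz(i,283,218,87),'FR',ptz(i,448,174,48),'BL',ptz(i,34,60,40),pt(d,i,40,63), pt(d,i,440,172))
```

```text
bar [586.16211079 -64.46962072  82.        ] [545.65368907 -44.16276439  82.        ] -26.624590307814515
rod [565.32078823 -53.75385873  87.        ] FR [ 505.69154441 -189.33941259   48.        ] BL [790.99692602  49.31245974  40.        ] [787.80216157  48.37416189  36.22904797] [ 510.84008948 -184.56355551   46.70672805]
```

The nut turned about 77° and then met a hard stop, with the pads skewing and 1 N m of torque. I'll regrip aligned with the bar to confirm it is tight.

send_rows(
  commands=[
    [0,0.001,0.03,-6,0.045],
    [0,0.001,0.06,-8,0.045],
    [0,0.001,0.08,-8,0.04],
    [0,0.001,0.092,-8,0.035],
    [0,0.001,0.1,-8,0.03],
    [0,0.001,0.1,-8,0.02],
    [0,0.001,0.1,-8,0],
    [0,0.001,0.1,-8,0],
    [0,0.001,0.1,-8,0],
    [0,0.001,0.1,-8,0],
    [0,0.001,0.1,-8,0],
    [0,0.001,0.1,-6,0],
    [0,0.001,0.1,-4,0],
    [0,0.001,0.1,-2,0],
    [0,0.001,0.1,-2,0],
  ],
)

```text
clock: 6.7
position: [565.4, -52.7, 247.2]
tool_rot: [[0.843, -0.538, 0.001], [-0.538, -0.843, -0.003], [0.003, 0.002, -1.0]]
ft_force: [-1.8, -4.3, -0.1]
opening: 14.5
gripper_force: 31.9
```

Run:
```python
from h import *
to(565.3,-51.3,76,50)
print(ctrl.state()['torque'])
```

```text
shift m [-0.0014 -0.0014  0.0002] turn -82.6 yaw0 -32.58 g [565.7 -53.3  76.2] j [-10.7   5.5 112.4  -0.2  62.  112. ] F [-1.8 -4.3 -0.1] open 14.50244027333967 31.915841455338523 t 6.7
[-0.89821636  0.32395466  0.94882908]
```

Torque is 0.95 N m with the grip aligned, so the nut is tight. Next: release, lift and hover over the wedge tail.

send_rows(
  commands=[
    [0,0,0,0,0.03],
    [0,0,0,0,0.045],
    [0,0,0,0,0.045],
    [0,0,0,0,0.045],
    [0,0,-0.03,0,0.045],
    [0,0,-0.06,0,0.06],
    [-0.03,-0.01,-0.075,-7,0.06],
    [-0.06,-0.02,-0.08,-14,0.06],
    [-0.09,-0.027,-0.08,-22,0.06],
    [-0.092,-0.027,-0.075,-22,0.06],
    [-0.092,-0.027,-0.07,-22,0.06],
    [-0.092,-0.027,-0.07,-22,0.06],
  ],
)

```text
clock: 7.7
position: [502.1, 20.5, 314.9]
tool_rot: [[0.982, -0.187, -0.001], [-0.187, -0.982, 0.0], [-0.001, 0.0, -1.0]]
ft_force: [-0.5, -0.1, -0.3]
opening: 60.0
gripper_force: 0.0
```

Run:
```python
from h import *
to(502,20,22,-10.5)
a,d,i=snap('wrist','w2')
a,d,i=load('t0'); s=1/1.42857
for u,v in [(400,376),(420,377),(460,379)]: print('spoon',pt(d,i,u*s,v*s))
```

```text
shift m [0.0004 0.0005 0.1219] turn -0.3 yaw0 -10.76 g [501.9  20.5 143.9] j [ -3.8  -7.6 118.1  -0.   69.5  97. ] F [-0.5 -0.1 -0.3] open 59.99675539714722 0.0 t 7.7
spoon [375.13744983  54.94869311   1.71832964]
spoon [373.53583463   9.05048909   9.27437088]
spoon [368.9683795  -83.54978616   4.5344593 ]
```

View pics/w2.png

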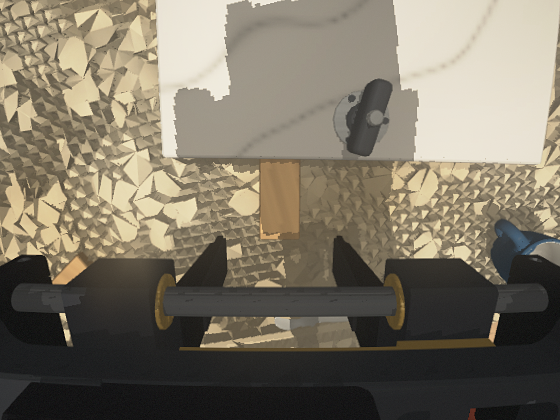

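The wedge is centred at about (280,200), edges 261–300 px, parallel to the tool x axis, and its thick end is at row 238. The spoon at x≈372 mm leaves about 20 mm of room for the pull. Now the lateral correction.

Run:
```python
from h import *
a,d,i=load('w2')
p=[ptz(i,260.5,232,37),ptz(i,299,233,37),ptz(i,262,165,25),ptz(i,300,165,25)]
for q in p: print(q.round(1))
m1=(p[0]+p[1])/2;m2=(p[2]+p[3])/2;print(m1,m2,np.degrees(np.arctan2(*(m2-m1)[1::-1])))
for u,v in [(165,157),(540,163)]: print(ptz(i,u,v,46))
e=ptz(i,280,238,33);print('end',e); u=(m2-m1)[:2]/np.linalg.norm((m2-m1)[:2]); g=e[:2]+23*u; print(g)
to(*g,23,-10.7)
```

```text
[487.3  39.1  37. ]
[480.4   7.7  37. ]
[540.4  27.5  25. ]
[534.6  -3.3  25. ]
[483.88428425  23.39234846  37.        ] [537.4965887   12.10552026  25.        ] -11.88868593803379
[563.3327748   97.42626191  46.        ]
[ 504.78919396 -192.55956245   46.        ]
end [477.54496591  24.37877182  33.        ]
[500.05160866  19.64051979]
shift m [-0.002   0.0009  0.1212] turn -0.1 yaw0 -10.79 g [502.3  20.2 144.2] j [ -3.8  -7.5 118.   -0.   69.6  97. ] F [ 0.3 -0.6 -1.5] open 59.76722270690814 0.0 t 7.75
```

send_rows(
  commands=[
    [-0.002,0.001,0.03,0.7,0.06],
    [-0.002,0.001,0.06,0.7,0.06],
    [-0.002,0.001,0.09,0.7,0.06],
    [-0.002,0.001,0.11,0.7,0.06],
    [-0.002,0.001,0.118,0.7,0.06],
    [-0.002,0.001,0.121,0.7,0.055],
    [-0.002,0.001,0.121,0.7,0.048],
    [-0.002,0.001,0.121,0.7,0.042],
    [-0.002,0.001,0.121,0.7,0.03],
    [-0.002,0.001,0.121,0.7,0.02],
    [-0.002,0.001,0.121,0.7,0.0],
    [-0.002,0.001,0.121,0.7,0.0],
    [-0.002,0.001,0.121,0.7,0.0],
  ],
)

```text
clock: 8.83
position: [501.1, 20.2, 196.7]
tool_rot: [[0.98, -0.197, 0.003], [-0.197, -0.98, 0.001], [0.003, -0.001, -1.0]]
ft_force: [0.5, 3.9, 5.9]
opening: 33.8
gripper_force: 30.0
```

send_rows(
  commands=[
    [0,-0.001,-0.002,0,0],
    [0,-0.001,-0.002,0,0],
    [0,-0.001,-0.002,0,0],
  ],
)

```text
clock: 9.08
position: [500.6, 20.8, 196.8]
tool_rot: [[0.98, -0.198, 0.002], [-0.198, -0.98, -0.001], [0.002, 0.0, -1.0]]
ft_force: [5.3, 0.3, -5.3]
opening: 33.6
gripper_force: 30.0
```

send_rows(
  commands=[
    [-0.001,0,0.001,0,0],
    [-0.002,0,0.001,0,0],
    [-0.003,0,0.001,0,0],
    [-0.004,0,0.001,0,0],
    [-0.005,0,0.001,0,0],
    [-0.006,0,0.001,0,0],
    [-0.007,0,0.001,0,0],
    [-0.008,0,0.001,0,0],
    [-0.009,0,0.001,0,0],
    [-0.0095,0,0.001,0,0],
    [-0.01,0,0.001,0,0],
    [-0.01,0,0.001,0,0],
    [-0.01,0,0.001,0,0],
    [-0.01,0,0.001,0,0],
    [-0.01,0,0.001,0,0],
    [-0.01,0,0.001,0,0],
    [-0.01,0,0.001,0,0],
  ],
)

```text
clock: 10.5
position: [491.8, 22.4, 196.8]
tool_rot: [[0.98, -0.198, 0.006], [-0.198, -0.98, -0.001], [0.006, 0.0, -1.0]]
ft_force: [9.3, -1.6, -5.8]
opening: 33.7
gripper_force: 30.0
```

Run:
```python
from h import *
to(500,20,23,-11.4)
a,d,i=load('w2'); T0=i
a,d,i=snap('wrist','w3')
```

```text
shift m [0.0075 0.0006 0.0028] turn -0.0 yaw0 -11.43 g [492.7  22.1  25.8] j [-3.600e+00  4.000e-01  1.234e+02 -1.000e-01  5.580e+01  9.780e+01] F [ 9.3 -1.6 -5.8] open 33.68309122582891 29.951249957084656 t 10.5
```

View pics/w3.png

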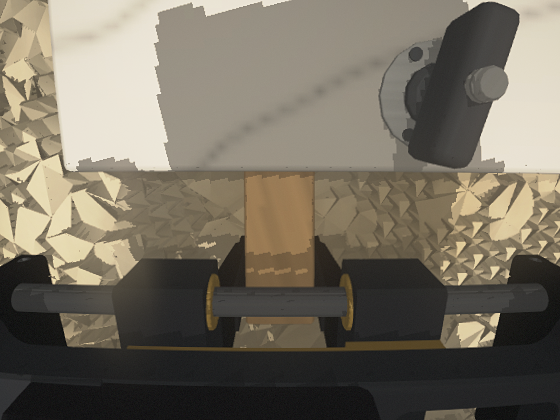

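The wedge is gripped centrally at (280,240), and the slab's front edge is at row 170 with the nut at (465,85). I'll check whether the slab was dragged.

Run:
```python
from h import *
n=np.array([np.cos(np.radians(11.4)),-np.sin(np.radians(11.4))])
for f,P,h in [('w2',[(165,157),(540,163)],47),('w3',[(68,169),(530,172)],45.5)]:
    a,d,i=load(f)
    for u,v in P: q=ptz(i,u,v,h)[:2]; print(f,q.round(1),(q@n).round(1))
for f,P in [('t0',None)]: pass
a,d,i=load('w3'); q=pt(d,i,230,140); print(q, ptz(i,488,82,86)); a,d,i=load('w2'); print(ptz(i,376,117,86))
```

```text
w2 [563.4  97.1] 533.1
w2 [ 505.1 -191.8] 533.0
w3 [563.9  97.1] 533.6
w3 [524.4 -92.3] 532.3
[561.12746914  28.28029772  44.54168758] [564.1216399  -49.69995701  86.        ]
[564.569554   -52.63227125  86.        ]
```

No drag visible, so I continue with the next tugs.

send_rows(
  commands=[
    [-0.001,0,0,0,0],
    [-0.002,0,0,0,0],
    [-0.003,0,0,0,0],
    [-0.004,0,0,0,0],
    [-0.005,0,0,0,0],
    [-0.006,0,0,0,0],
    [-0.007,0,0,0,0],
    [-0.008,0,0,0,0],
    [-0.009,0,0,0,0],
    [-0.0095,0,0,0,0],
    [-0.01,0,0,0,0],
    [-0.01,0,0,0,0],
    [-0.01,0,0,0,0],
    [-0.01,0,0,0,0],
    [-0.01,0,0,0,0],
    [-0.01,0,0,0,0],
    [-0.01,0,0,0,0],
  ],
)

```text
clock: 11.97
position: [482.0, 24.3, 196.8]
tool_rot: [[0.98, -0.198, 0.005], [-0.198, -0.98, -0.001], [0.006, 0.0, -1.0]]
ft_force: [8.5, -1.2, -4.6]
opening: 34.1
gripper_force: 30.0
```

send_rows(
  commands=[
    [-0.001,0,0,0,0],
    [-0.002,0,0,0,0],
    [-0.003,0,0,0,0],
    [-0.004,0,0,0,0],
    [-0.005,0,0,0,0],
    [-0.006,0,0,0,0],
    [-0.007,0,0,0,0],
    [-0.008,0,0,0,0],
    [-0.009,0,0,0,0],
    [-0.0095,0,0,0,0],
    [-0.01,0,0,0,0],
    [-0.01,0,0,0,0],
    [-0.01,0,0,0,0],
    [-0.01,0,0,0,0],
    [-0.01,0,0,0,0],
    [-0.01,0,0,0,0],
    [-0.01,0,0,0,0],
  ],
)

```text
clock: 13.38
position: [472.1, 26.3, 196.8]
tool_rot: [[0.98, -0.198, 0.005], [-0.198, -0.98, -0.001], [0.006, 0.0, -1.0]]
ft_force: [7.9, -0.8, -5.0]
opening: 34.0
gripper_force: 30.0
```

send_rows(
  commands=[
    [-0.001,0,0,0,0],
    [-0.002,0,0,0,0],
    [-0.003,0,0,0,0],
    [-0.004,0,0,0,0],
    [-0.005,0,0,0,0],
    [-0.006,0,0,0,0],
    [-0.007,0,0,0,0],
    [-0.008,0,0,0,0],
    [-0.009,0,0,0,0],
    [-0.0095,0,0,0,0],
    [-0.01,0,0,0,0],
    [-0.01,0,0,0,0],
    [-0.01,0,0,0,0],
    [-0.01,0,0,0,0],
    [-0.01,0,0,0,0],
    [-0.01,0,0,0,0],
    [-0.01,0,0,0,0],
  ],
)

```text
clock: 14.8
position: [462.3, 28.3, 196.8]
tool_rot: [[0.98, -0.198, 0.005], [-0.198, -0.98, -0.001], [0.005, 0.0, -1.0]]
ft_force: [8.2, -1.7, -3.8]
opening: 33.7
gripper_force: 30.0
```

Run:
```python
from h import *
to(500,20,23,-11.4)
a,d,i=snap('wrist','w4')
for u in (200,350,400):
    g=a[60:260,u].astype(int).sum(1); print(u,60+np.argmin(np.diff(g)),end=' ')
for u in (200,300,400): print(pt(d,i,u,60))
```

```text
shift m [0.0377 0.0007 0.003 ] turn -0.0 yaw0 -11.43 g [463.2  28.1  25.8] j [-3.100e+00 -3.400e+00  1.271e+02 -1.000e-01  5.590e+01  9.830e+01] F [ 8.2 -1.7 -3.8] open 33.71525316612423 29.95124638080597 t 14.8
200 137 350 258 400 258 [564.36517654  39.62649766  38.75627652]
[556.23738524   0.99800217  39.19996973]
[548.58959689 -36.89027174  42.28020765]
```

send_rows(
  commands=[
    [-0.001,0,0,0,0],
    [-0.002,0,0,0,0],
    [-0.003,0,0,0,0],
    [-0.004,0,0,0,0],
    [-0.005,0,0,0,0],
    [-0.006,0,0,0,0],
    [-0.007,0,0,0,0],
    [-0.008,0,0,0,0],
    [-0.009,0,0,0,0],
    [-0.0095,0,0,0,0],
    [-0.01,0,0,0,0],
    [-0.01,0,0,0,0],
    [-0.01,0,0,0,0],
    [-0.01,0,0,0,0],
    [-0.01,0,0,0,0],
    [-0.01,0,0,0,0],
  ],
)

```text
clock: 16.18
position: [451.9, 30.7, 196.8]
tool_rot: [[0.98, -0.198, 0.002], [-0.198, -0.98, -0.0], [0.002, -0.0, -1.0]]
ft_force: [3.5, -0.6, 6.0]
opening: 33.9
gripper_force: 30.0
```

send_rows(
  commands=[
    [-0.001,0,0,0,0],
    [-0.002,0,0,0,0],
    [-0.003,0,0,0,0],
    [-0.004,0,0,0,0],
    [-0.005,0,0,0,0],
    [-0.006,0,0,0,0],
    [-0.007,0,0,0,0],
    [-0.008,0,0,0,0],
    [-0.009,0,0,0,0],
    [-0.0095,0,0,0,0],
    [-0.01,0,0,0,0],
    [-0.01,0,0,0,0],
    [-0.01,0,0,0,0],
    [-0.01,0,0,0,0],
    [-0.01,0,0,0,0],
    [-0.01,0,0,0,0],
  ],
)

```text
clock: 17.52
position: [442.1, 32.7, 196.7]
tool_rot: [[0.98, -0.198, 0.002], [-0.198, -0.98, -0.0], [0.002, -0.0, -1.0]]
ft_force: [3.1, -0.6, 5.3]
opening: 33.5
gripper_force: 30.0
```

send_rows(
  commands=[
    [-0.001,0,0,0,0],
    [-0.002,0,0,0,0],
    [-0.003,0,0,0,0],
    [-0.004,0,0,0,0],
    [-0.005,0,0,0,0],
    [-0.006,0,0,0,0],
    [-0.007,0,0,0,0],
    [-0.008,0,0,0,0],
    [-0.009,0,0,0,0],
    [-0.0095,0,0,0,0],
    [-0.01,0,0,0,0],
    [-0.01,0,0,0,0],
    [-0.01,0,0,0,0],
    [-0.01,0,0,0,0],
    [-0.01,0,0,0,0],
    [-0.01,0,0,0,0],
  ],
)

```text
clock: 18.85
position: [432.3, 34.7, 196.8]
tool_rot: [[0.98, -0.198, 0.002], [-0.198, -0.98, -0.0], [0.002, -0.0, -1.0]]
ft_force: [3.4, -1.0, 6.1]
opening: 34.1
gripper_force: 30.0
```

send_rows(
  commands=[
    [-0.001,0,0,0,0],
    [-0.002,0,0,0,0],
    [-0.003,0,0,0,0],
    [-0.004,0,0,0,0],
    [-0.005,0,0,0,0],
    [-0.006,0,0,0,0],
    [-0.007,0,0,0,0],
    [-0.008,0,0,0,0],
    [-0.009,0,0,0,0],
    [-0.0095,0,0,0,0],
    [-0.01,0,0,0,0],
    [-0.01,0,0,0,0],
    [-0.01,0,0,0,0],
    [-0.01,0,0,0,0],
    [-0.01,0,0,0,0],
  ],
)

```text
clock: 20.1
position: [422.5, 36.6, 196.7]
tool_rot: [[0.98, -0.198, 0.002], [-0.198, -0.98, -0.0], [0.002, -0.0, -1.0]]
ft_force: [3.4, -1.4, 4.9]
opening: 33.8
gripper_force: 30.0
```

Run:
```python
from h import *
to(500,20,23,-11.4)
a,d,i=snap('wrist','w5')
```

```text
shift m [0.079  0.001  0.0029] turn -0.0 yaw0 -11.41 g [422.8  36.6  25.7] j [ -2.3  -8.8 132.   -0.   56.7  99.1] F [ 3.4 -1.4  4.9] open 33.81326888320973 29.955218732357025 t 20.1
```

View pics/w5.png

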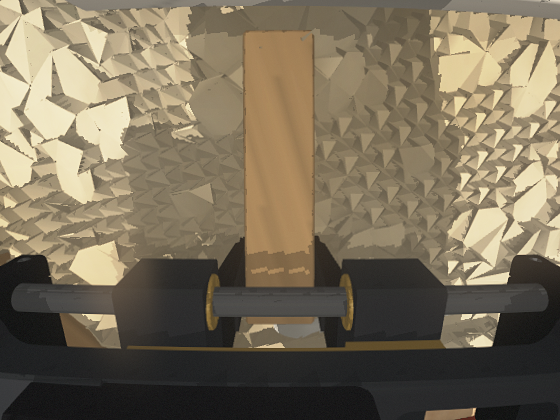

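The wedge is clear: its thin end is at row 32 and the slab edge at about row 8. Now lift and carry it over the tray.

send_rows(
  commands=[
    [-0.001,0,-0.003,0,0],
    [-0.003,0,-0.01,0,0],
    [-0.006,0,-0.025,0,0],
    [-0.008,0,-0.045,0,0],
    [-0.008,0,-0.065,0,0],
    [-0.008,0,-0.085,0,0],
    [-0.008,0,-0.105,0,0],
    [-0.008,0.005,-0.12,0,0],
    [-0.005,0.025,-0.125,-1,0],
    [0.005,0.05,-0.125,-2,0],
    [0.015,0.08,-0.125,-3,0],
    [0.03,0.11,-0.125,-4,0],
    [0.04,0.14,-0.125,-5,0],
    [0.055,0.17,-0.125,-5,0],
    [0.065,0.2,-0.125,-5,0],
    [0.08,0.23,-0.125,-5,0],
    [0.09,0.26,-0.125,-5,0],
    [0.1,0.29,-0.125,-5,0],
    [0.115,0.32,-0.125,-5,0],
    [0.125,0.345,-0.125,-5,0],
  ],
)

```text
clock: 21.82
position: [475.3, -327.3, 318.5]
tool_rot: [[0.994, -0.112, -0.005], [-0.112, -0.994, 0.004], [-0.006, -0.004, -1.0]]
ft_force: [0.6, 0.1, 0.0]
opening: 33.6
gripper_force: 30.0
```

Run:
```python
from h import *
to(480.3,-350.6,39.5,-6.6)
a,d,i=snap('wrist','w6'); b,_,_=snap('top','t6')
c=b[170:270,330:450]; c=cv2.resize(c,(504,420),interpolation=cv2.INTER_CUBIC)
cv2.imwrite('pics/m6.png',cv2.resize(np.hstack([a,c]),(800,316)))
```

```text
shift m [0.0092 0.0236 0.1079] turn 0.1 yaw0 -6.45 g [ 474.4 -326.6  147.5] j [-39.9   2.  108.5   0.   69.9  56.6] F [0.6 0.1 0. ] open 33.605557181806 29.975561499595642 t 21.8167
```

View pics/w6.png

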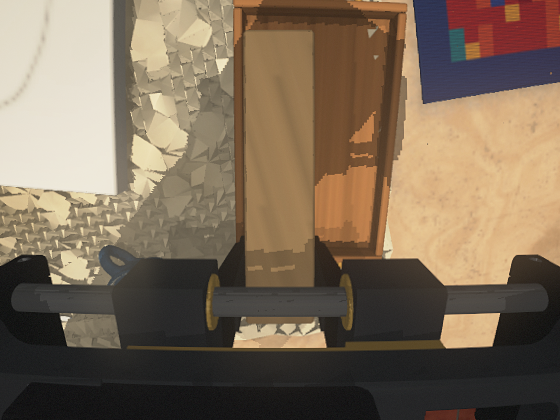

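The wedge is level in the grip over the tray. Tray corners are at (234,8), (406,6) and (381,258). I'll refine the tray pose from these.

Run:
```python
from h import *
a,d,i=load('w6')
A,B,C=[ptz(i,u,v,34)[:2] for u,v in [(234,8),(406,6),(381,258)]]
print(A,B,C,'ctr',(A+C)/2,np.degrees(np.arctan2(*(B-C)[::-1])))
to(480.3,-350.6,39.5,-6.6)
```

```text
[ 630.32124081 -310.56018   ] [ 618.72124639 -436.87848554] [ 419.43760815 -410.4376646 ] ctr [ 524.87942448 -360.4989223 ] -7.55782349386156
shift m [0.0087 0.0222 0.1083] turn 0.0 yaw0 -6.59 g [ 474.7 -327.9  147.9] j [-40.    2.1 108.4  -0.   69.8  56.7] F [-0.1  0.3 -0.4] open 33.62851360613112 29.974564611911774 t 21.9167
```

send_rows(
  commands=[
    [0.004,0.012,0,0,0],
    [0.008,0.024,0.01,0,0],
    [0.008,0.024,0.025,0,0],
    [0.008,0.024,0.045,0,0],
    [0.008,0.024,0.065,0,0],
    [0.008,0.024,0.08,0,0],
    [0.008,0.024,0.09,0,0],
    [0.008,0.024,0.096,0,0],
    [0.008,0.024,0.1,0,0],
    [0.008,0.024,0.104,0,0],
    [0.008,0.024,0.107,0,0],
    [0.008,0.024,0.109,0,0],
    [0.008,0.024,0.109,0,0],
    [0.008,0.024,0.109,0,0],
  ],
)

```text
clock: 23.08
position: [481.7, -351.1, 212.5]
tool_rot: [[0.994, -0.112, 0.001], [-0.112, -0.994, -0.0], [0.001, 0.0, -1.0]]
ft_force: [-0.6, 0.4, -0.6]
opening: 33.6
gripper_force: 30.0
```

send_rows(
  commands=[
    [0,0,0.001,0,0],
    [0,0,0.002,0,0],
    [0,0,0.003,0,0],
    [0,0,0.003,0,0],
    [0,0,0.003,0,0],
  ],
)

```text
clock: 23.5
position: [481.7, -351.2, 209.7]
tool_rot: [[0.994, -0.112, 0.0], [-0.112, -0.994, -0.0], [0.001, 0.0, -1.0]]
ft_force: [-1.0, 0.7, 4.2]
opening: 34.1
gripper_force: 30.0
```

On the floor. Next: release, rise and look.

send_rows(
  commands=[
    [0,0,0.003,0,0.036],
    [0,0,0.003,0,0.042],
    [0,0,0.003,0,0.052],
    [0,0,0.003,0,0.055],
    [0,0,0.003,0,0.055],
    [0,0,-0.01,0,0.055],
    [0,0,-0.03,0,0.055],
    [0,0,-0.06,0,0.055],
    [0,0,-0.1,0,0.055],
    [0,0,-0.14,0,0.055],
    [-0.03,0.04,-0.18,0,0.055],
    [-0.06,0.08,-0.18,0,0.055],
    [-0.09,0.12,-0.18,0,0.055],
    [-0.11,0.16,-0.18,0,0.055],
    [-0.13,0.2,-0.18,0,0.055],
    [-0.14,0.23,-0.18,0,0.055],
    [-0.14,0.23,-0.18,0,0.055],
    [-0.14,0.23,-0.18,0,0.055],
  ],
)

```text
clock: 25.0
position: [313.4, -567.7, 390.4]
tool_rot: [[0.993, -0.117, -0.001], [-0.117, -0.993, -0.003], [-0.0, 0.003, -1.0]]
ft_force: [0.4, 0.0, -0.1]
opening: 55.0
gripper_force: 0.0
```

Run:
```python
from h import *
b,d,i=snap('top','t7'); s,ds,j=snap('side','s7')
c=cv2.resize(b[120:270,240:440],(800,600),interpolation=cv2.INTER_CUBIC)
cv2.imwrite('pics/c7.png',c)
for u,v in [(340,165),(300,150),(290,200),(350,215)]: print(pt(d,i,u,v,2).round(1), pt(load('t0')[1],load('t0')[2],u,v,2).round(1))
```

```text
[ 697.2 -138.7   39.8] [ 697.2 -138.7   40.1]
[745.5  -7.7  39.5] [745.4  -7.7  39.7]
[581.2  24.2  40.2] [580.7  24.4  46. ]
[ 533.9 -170.9   39.5] [ 533.6 -169.6   47.2]
```

View pics/c7.png

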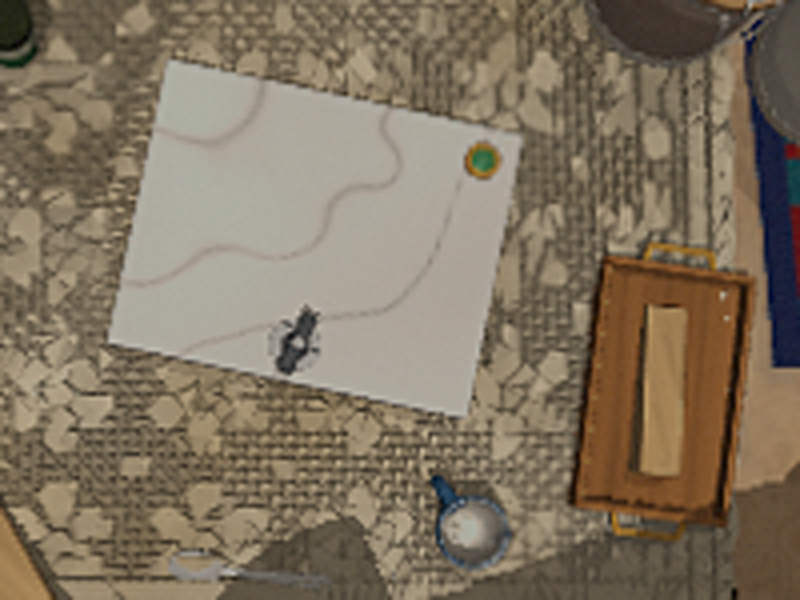

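The slab is level, with its top at about 40 mm everywhere, and it has not shifted. The wedge lies flat in the tray at (663,390), and the nut (297,342), mug and spoon look as they should.

```bash
python3 -c "
from rig import ctrl; print(ctrl.job_done())"
```

```text
the job is handed in; nothing more can be done
None
```

The job is handed in at about 25 s: the locknut is tight on the flange, the slab sits level on its screw foot, the wedge lies on its base in the tray, and nothing else looked disturbed in the last top picture.

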